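# Sieve the small nuts out of the partition hardware

### The arm

A 7-joint arm with a two-finger parallel gripper is mounted at the origin on the work surface. World frame = base frame: x ahead of the robot, y to its left, z up, the work surface at z = 0. Lengths are in m, angles in rad, forces in N, time in s.
With the tool pointing down it reaches from about 0.425 to 0.825 m from the base axis. Payload 3.6 kg.
Tool frame: the origin (TCP) lies at the very end of the fingers, on their centre line; the grasp point (between the pads) lies 19 mm behind it (ctrl.tcp_to_grasp is the distance from the TCP to the grasp point, in m); z points along the fingers, y is the line along which they close (so a half turn about z gives the same grasp; the last joint's range is limited). The gripper opens to 93 mm and grips with 3 to 60 N. Pads are 15 mm wide; open, the fingers measure 128 mm over their backs; the gripper's body (75 mm by 188 mm) begins 65 mm behind the grasp point.
Start: joints at [-0.026, 0.615, -0.013, 1.423, 0.008, 1.103, -0.04], TCP at [0.65, 0, 0.219] pointing down, gripper open.
Joint ranges: [-3.12, 3.12], [-0.3, 2.06], [-1.34, 1.32], [0.26, 2.42], [-1.36, 4.5], [0.01, 1.98], [-2.84, 2.84]. Speed limits (rad/s): [2.79, 2.79, 3.14, 3.14, 3.14, 3.14, 3.14].

### API

Orientations are given as a rotation vector (axis times angle).
In Python, from station import state, vision, order, ctrl gives the robot as it stands.
- The arm moves only by the tool carry_out, never from a script. Its argument "increments" is a list of rows, each a list of 5 numbers: the shift along the world's x, y, z in units of 0.12 m (1.0 is 0.12 m), then the turn about the world's z in units of 60 degrees (1.0 is 60 degrees), then the finger opening in mm, from 0 to 93. A call has exactly 8 rows; each row is the pose to reach, as a shift and turn from the pose commanded when the call began; what a row does not reach only later rows make up. A row lasts 1/8 s, in which the tool goes at most 62.5 mm and 10.7 degrees, less where a joint would pass 70% of its speed; a pose out of reach is approached as far as the arm can. A call with a number of a shift or a turn outside -1 to 1 is refused whole. A call with a gripper value outside its range is refused whole. The fingers move at their own pace and stop on an object; "grip_force" is the grip in N (left out, the last holds). Time passes only in rows, so rows that repeat a pose let the fingers close, or fill a call up. It gives the time, the measured TCP pose, the force, the opening and the grip force at its end, in the units of the state.
- state(): the state, without advancing time (a new reading comes with each control period).
- vision.read_camera(name): name is "scene" or "side" or "wrist"; returns a dict with "pixels" (420x560x3 uint8, red, green, blue), "mtx" (3x3 intrinsics, pixels), "k1" (the pictures are not rectified: a ray, as slopes to the right and down, at radius r is drawn at 1 + k1 r^2 times it, then the intrinsics apply), "R" (3x3) and "t" (3): a world point X has camera coordinates R X + t. Camera axes: x right, y down, z forward; pixel columns grow to the right and rows downward; lengths in m; the calibration is good to about 2 mm. A picture is of the moment at which its call begins. There is no depth.
- order.close_job(): hands the job in; it is judged then, once.
Trained networks look in a picture, given as the dict that the camera call returned (one of the last four; its "shot" number tells which), for a name from the list of things; names that differ only in an ending like _2 or _b are one class to them, and where a whole thing is asked for, a point or a joint stands for the part that bears it (a point fixed in the world has none). Each returns a list of dicts, best first, with "confidence" (0 to 1); they miss things now and then, are a little off and sometimes report something else, mostly with a low value. They report only what shows in the picture. A call takes as long as a camera call.
- vision.boxes_of(query, picture): "extent" ([left, top, right, bottom] in pixels, round what is visible of it).
- vision.silhouettes(query, picture): "region" (420x560 bool, what is visible of it) and "extent" ([left, top, right, bottom] in pixels, round what is visible of it).
- vision.pinpoint(query, picture): "location" ([column, row] in pixels: a listed point, or the origin of a listed thing).
The state is a dict: "t": time; "qpos": joint angles; "joint_vel": joint speeds; "joint_torque": joint torques, N m; "eef_pos": TCP position; "eef_rot": TCP orientation; "contact_force": force on the tool from outside, world axes, zero at the start; "ft_torque": the same for the moment, N m; "opening": opening from 0.0 (shut) to 1.0 (fully open); "finger_force": force on a finger pad.
Only numpy, scipy, OpenCV 4.12 (cv2) and the standard library are available. Lean on these libraries where they do the work, as an engineer would, in place of code of your own. Each camera call takes 0.05 s, during which the arm holds its last target. There are 200 camera calls.

### The job

The small and large nuts of the desk-partition kit are mixed in the sieve on the grey catch box. Take the sieve by its handle and, keeping it low between its rails without bearing down hard, feel for the ends of its travel by sliding it until it bears gently on the stop on the box's left (as the robot sees it) and then on the one on the right, without shoving either stop out of its place; then shake it briskly side to side between them until every small nut has dropped into the box. Only then lift the sieve out with all the large nuts in it and set it down gently in the middle of the cork mat, let go, and leave the other things on the desk alone.

Things in the scene. Friction and masses are not known exactly. Their poses are not given: they have to be found in the camera images.
- catch_box: grey open-topped catch box, fixed, 172 (x) x 224 (y) x 72 mm tall, inner floor 5 mm above the desk; origin: centre of its underside; y: along the two rails, towards the left stop; z up. On each long side a 9 mm wide ledge 60 mm above the origin carries the sieve, which slides along y between raised lips (tops at 72 mm) with 3.5 mm play each side
- box_ledge (a point): centre of the box, level with the ledges (60 mm above its underside); axes as the box's
- box_centre (a point): centre of the box at half the ledges' height. Two steel crossbars, 143 x 14 x 20 mm with a black thumb-knob, lie across the rails as stops at +y (left) and -y (right), clamped by friction: they yield above about 14 N. Where they are clamped varies and is not measured: with the sieve centred in the box, 18 to 38 mm of free travel to each
- sieve_grip (a point): centre of the sieve's handle: a level wooden bar along the sieve's own x axis, 140 mm long, 16 mm wide (y), 18 mm tall, carried by an upright at each end, 38 mm of clear space between it and the tray's rim. Not given while held
- sieve_base (a point): centre of the sieve's underside, 81 mm straight below the handle's centre; axes as the sieve's
- sieve: the sieve: steel tray 140 (x) x 110 (y) mm, walls 34 mm high, about 0.36 kg; the 4 mm floor has eight 25 x 24 mm holes in two rows beside a 26 mm solid strip along x. Starts on the ledges within 5 mm of the box's middle, y axis along the box's y. Nuts on solid parts stay by friction until shaken briskly (strokes of about 0.3 m/s, reversed at once). Origin: as sieve_base
- cork_mat: plain cork mat, fixed, 230 (x) x 200 (y) x 6 mm; origin: centre of its underside
- mat_top (a point): centre of the cork mat's upper face
- small0_mid (a point): centre of a small steel hex nut, 19 mm over corners, 8 mm thick, 12 g; fits through the sieve's holes; starts in the sieve
- small1_mid (a point): centre of a small steel hex nut, 19 mm over corners, 8 mm thick, 12 g; fits through the sieve's holes; starts in the sieve
- small2_mid (a point): centre of a small steel hex nut, 19 mm over corners, 8 mm thick, 12 g; fits through the sieve's holes; starts in the sieve
- small3_mid (a point): centre of a small steel hex nut, 19 mm over corners, 8 mm thick, 12 g; fits through the sieve's holes; starts in the sieve
- small4_mid (a point): centre of a small steel hex nut, 19 mm over corners, 8 mm thick, 12 g; fits through the sieve's holes; starts in the sieve
- large0_mid (a point): centre of a large steel hex nut, 35 mm over corners, 16 mm thick, 64 g; too large for the holes; starts in the sieve
- large1_mid (a point): centre of a large steel hex nut, 35 mm over corners, 16 mm thick, 64 g; too large for the holes; starts in the sieve
- large2_mid (a point): centre of a large steel hex nut, 35 mm over corners, 16 mm thick, 64 g; too large for the holes; starts in the sieve
- tape_roll: bystander, to be left alone: roll of clear tape, 48 mm across, 18 mm tall; origin at its underside (tools: in the handle)
- screwdriver: bystander, to be left alone: screwdriver, 170 mm long, lying; origin at its underside (tools: in the handle)
- stapler: bystander, to be left alone: red and black stapler, 150 mm long, 44 mm tall; origin at its underside (tools: in the handle)
- mug: bystander, to be left alone: white mug, 80 mm across, 95 mm tall; origin at its underside (tools: in the handle)
- red_tin: bystander, to be left alone: red tin, 74 mm across, 90 mm tall; origin at its underside (tools: in the handle)

How it is judged:
By the outcome, as a careful person would: the job done as asked, in the order asked, and still so for the second after the job is handed in, with the robot touching nothing.
It also fails if it takes over 72 s, if anything falls off the work surface, if the arm or the gripper's body presses on something with over 40 N, if the wrist force passes 120 N, or if a joint passes its speed limit or range.

## Working session

There is one attempt and no reset: what is moved stays moved. The work goes in short steps, Python scripts to look and compute and a tool call to move; the robot and the scene stay as the last step left them, time stands still between calls to the robot, and variables do not carry over. Pictures are saved under pics/ and viewed, at most 10 in all, crops included, and the job is handed in when it is done.

Besides the shell and the picture viewer there is one more tool, called after "Call:" as name(argument=value, ...), one argument or row to a line, values as JSON. carry_out: Moves the arm, as the interface text tells. Shifts and turns lie within -1 to 1; 1 stands for 0.12 m of shift or 60 degrees of turn. Its arguments: {"type":"object","properties":{"increments":{"type":"array"},"grip_force":{"type":"number"}},"required":["increments"]}

```bash
mkdir -p pics
cat > h.py <<'E'
import numpy as np, cv2
from station import state, vision, order, ctrl
from scipy.optimize import least_squares
def ray(p,c):
    K=c["mtx"];d=np.array([(p[0]-K[0][2])/K[0][0],(p[1]-K[1][2])/K[1][1]]);u=d.copy()
    for _ in range(20):u=d/(1+c["k1"]*(u@u))
    R=np.array(c["R"]);t=np.array(c["t"]);v=R.T@np.array([u[0],u[1],1]);return -R.T@t,v/np.linalg.norm(v)
def onz(p,c,z):
    o,v=ray(p,c);return o+v*(z-o[2])/v[2]
def tri(obs):
    A=np.zeros((3,3));b=np.zeros(3)
    for p,c in obs:
        o,v=ray(p,c);M=np.eye(3)-np.outer(v,v);A+=M;b+=M@o
    return np.linalg.solve(A,b)
def save(c,n): cv2.imwrite("pics/"+n,cv2.cvtColor(np.array(c["pixels"]),cv2.COLOR_RGB2BGR))
def pp(q,c):
    r=vision.pinpoint(q,c);return (r[0]["location"],r[0]["confidence"]) if r else None
E
python3 - <<'E'
from h import *
np.set_printoptions(precision=4,suppress=True)
C={n:vision.read_camera(n) for n in("scene","side","wrist")}
for n in C:save(C[n],n+"0.png")
Z={"sieve_grip":.141,"box_ledge":.06,"mat_top":.006,"sieve_base":.06,"catch_box":0}
for q,z in Z.items():
    obs=[]
    for n,c in C.items():
        r=pp(q,c)
        if r:
            print(q,n,r,onz(r[0],c,z)); 
            if r[1]>.5:obs.append((r[0],c))
    if len(obs)>1:print("  tri",tri(obs))
print(state()["t"],state()["eef_pos"],state()["eef_rot"],ctrl.tcp_to_grasp)
E
```

```text
sieve_grip scene ([203.6, 206.5], 0.84) [ 0.5134 -0.181   0.141 ]
sieve_grip side ([238.7, 257.5], 0.61) [ 0.5135 -0.1869  0.141 ]
sieve_grip wrist ([202.8, 358.8], 0.41) [ 0.5801 -0.1325  0.141 ]
  tri [ 0.5132 -0.1824  0.1392]
box_ledge scene ([202.6, 228.5], 0.87) [ 0.5008 -0.1889  0.06  ]
box_ledge side ([242.3, 290.0], 0.71) [ 0.5159 -0.1952  0.06  ]
box_ledge wrist ([171.4, 351.6], 0.56) [ 0.5191 -0.1902  0.06  ]
  tri [ 0.5159 -0.1921  0.0625]
mat_top scene ([330.7, 227.2], 0.62) [0.5542 0.2043 0.006 ]
mat_top side ([236.1, 185.2], 0.75) [0.5608 0.2167 0.006 ]
  tri [0.5602 0.2025 0.013 ]
sieve_base scene ([205.4, 231.3], 0.85) [ 0.5185 -0.1844  0.06  ]
sieve_base side ([243.4, 286.1], 0.82) [ 0.5195 -0.1862  0.06  ]
sieve_base wrist ([168.0, 352.7], 0.85) [ 0.5147 -0.1919  0.06  ]
  tri [ 0.5186 -0.1869  0.0624]
catch_box scene ([213.3, 219.8], 0.72) [ 0.3705 -0.1308  0.    ]
catch_box side ([242.0, 306.7], 0.89) [ 0.5143 -0.1886  0.    ]
catch_box wrist ([264.2, 188.3], 0.63) [ 0.6315 -0.0012  0.    ]
  tri [ 0.5481 -0.1069  0.012 ]
0.9 [0.65   0.     0.2186] [-2.2213 -2.2215  0.    ] 0.0188
```

View pics/scene0.png

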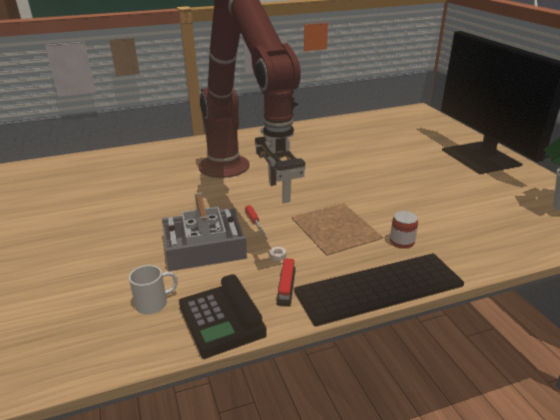

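View pics/side0.png

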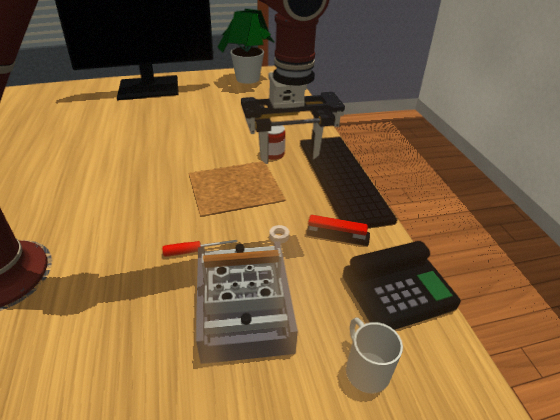

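The scene shows the box at about (203,235), the handle at (201,206) and the mat at (336,226). The side view agrees, with knobs at (240,248) and (246,318). Next I approach and turn the tool 90°.

Call:
carry_out(
  increments=[
    [-0.1,-0.1,0.05,0.12,80],
    [-0.25,-0.25,0.1,0.25,80],
    [-0.4,-0.4,0.2,0.37,80],
    [-0.55,-0.55,0.3,0.5,80],
    [-0.7,-0.7,0.3,0.62,80],
    [-0.8,-0.8,0.3,0.75,80],
    [-0.9,-0.9,0.3,0.87,80],
    [-1,-1,0.3,1,80],
  ],
)

```text
t: 1.9
eef_pos: [0.5296, -0.1205, 0.2548]
eef_rot: [0.807, 3.036, -0.0]
contact_force: [0.1, 0.5, 0.2]
opening: 0.863
finger_force: 0.0
```

Call:
carry_out(
  increments=[
    [-0.02,-0.1,0,0.12,80],
    [-0.05,-0.2,0,0.25,80],
    [-0.08,-0.3,0,0.37,80],
    [-0.12,-0.4,0,0.5,80],
    [-0.12,-0.5,0,0.5,80],
    [-0.12,-0.54,0,0.5,80],
    [-0.12,-0.54,0,0.5,80],
    [-0.12,-0.54,0,0.5,80],
  ],
)

```text
t: 2.9
eef_pos: [0.5158, -0.184, 0.2547]
eef_rot: [-0.001, 3.142, 0.001]
contact_force: [-0.1, 0.5, -0.1]
opening: 0.862
finger_force: 0.0
```

Run:
```python
from h import *
np.set_printoptions(precision=4,suppress=True)
C={n:vision.read_camera(n) for n in("wrist","side")}
c=C["wrist"];save(c,"wrist1.png")
s=state();print(s["t"],s["eef_pos"],s["eef_rot"],s["qpos"],s["contact_force"],"cam",-np.array(c["R"]).T@c["t"])
for q,z in {"sieve_grip":.141,"box_ledge":.06,"sieve_base":.06,"catch_box":0}.items():
    for n in C:
        r=pp(q,C[n])
        if r:print(q,n,r,onz(r[0],C[n],z))
for q in("sieve","catch_box"):
    r=vision.silhouettes(q,c)
    if r:
        m=r[0]["region"];cs=max(cv2.findContours(m.astype(np.uint8),0,1)[0],key=cv2.contourArea)[:,0]
        z=.072 if q=="catch_box" else .1
        P=np.array([onz(p,c,z)[:2] for p in cs],np.float32);print(q,r[0]["confidence"],r[0]["extent"],cv2.minAreaRect(P))
```

```text
3.0 [ 0.5158 -0.184   0.2547] [-0.0014  3.1415  0.0003] [ 0.5712  0.4446 -0.4019  1.6624  0.1923  1.0738  1.6839] [-0.4518 -0.3393  0.168 ] cam [ 0.447  -0.1845  0.4196]
sieve_grip wrist ([272.3, 210.4], 0.73) [ 0.5178 -0.1897  0.141 ]
sieve_grip side ([237.6, 256.9], 0.96) [ 0.5118 -0.1851  0.141 ]
box_ledge wrist ([271.1, 195.7], 0.94) [ 0.5209 -0.1926  0.06  ]
box_ledge side ([243.9, 290.1], 0.86) [ 0.5189 -0.1961  0.06  ]
sieve_base wrist ([273.7, 193.0], 0.77) [ 0.5177 -0.1896  0.06  ]
sieve_base side ([242.8, 288.9], 0.64) [ 0.5173 -0.1928  0.06  ]
catch_box wrist ([416.5, 128.8], 0.69) [ 0.4442 -0.0048  0.    ]
catch_box side ([245.3, 307.5], 0.82) [ 0.5204 -0.1918  0.    ]
sieve 0.81 [217.5, 125.5, 332.2, 284.5] ((0.5294307470321655, -0.19018279016017914), (0.10925756394863129, 0.1651967167854309), 85.0302734375)
catch_box 0.71 [173.8, 103.9, 379.7, 274.8] ((0.5163800716400146, -0.19354842603206635), (0.22176304459571838, 0.17374122142791748), 84.05127716064453)
```

View pics/wrist1.png

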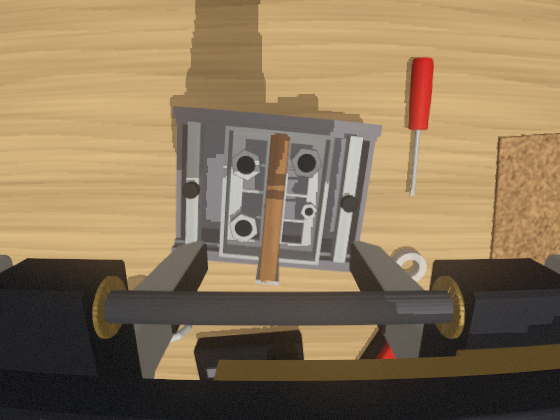

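The wrist view shows the handle from (281,136) to (268,282) and the stops at columns ~192 and ~350. The handle and box edges agree on a yaw of about -5.5°. Now I align and descend.

Call:
carry_out(
  increments=[
    [0,-0.02,-0.1,-0.05,70],
    [0,-0.03,-0.25,-0.09,60],
    [0,-0.03,-0.4,-0.09,50],
    [0,-0.03,-0.55,-0.09,50],
    [0,-0.03,-0.7,-0.09,50],
    [0,-0.03,-0.8,-0.09,50],
    [0,-0.03,-0.8,-0.09,50],
    [0,-0.03,-0.8,-0.09,50],
  ],
)

```text
t: 4.5
eef_pos: [0.5161, -0.1885, 0.1592]
eef_rot: [0.148, 3.137, -0.0]
contact_force: [-0.5, 0.4, -0.3]
opening: 0.539
finger_force: 0.0
```

Run:
```python
from h import *
np.set_printoptions(precision=4,suppress=True)
c=vision.read_camera("wrist");save(c,"wrist2.png")
s=state();print(s["eef_pos"],s["contact_force"])
for q,z in {"sieve_grip":.141,"box_ledge":.06,"sieve_base":.06}.items():
    r=pp(q,c)
    if r:print(q,r,onz(r[0],c,z))
```

```text
[ 0.5162 -0.1885  0.1594] [ 0.5871 -0.3021 -0.0674]
sieve_grip ([275.7, 246.5], 0.61) [ 0.5165 -0.1905  0.141 ]
box_ledge ([275.1, 214.0], 0.74) [ 0.5174 -0.1918  0.06  ]
sieve_base ([276.3, 215.4], 0.67) [ 0.5188 -0.1909  0.06  ]
```

View pics/wrist2.png

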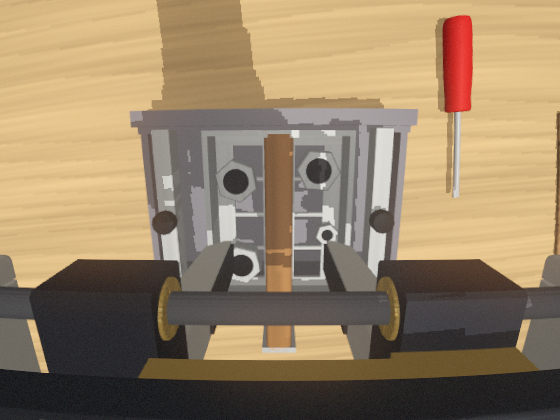

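The handle lies vertical at column 279, centred between the fingers. I go down and close.

Call:
carry_out(
  grip_force=35,
  increments=[
    [0,-0.01,-0.1,0,50],
    [0,-0.01,-0.2,0,50],
    [0,-0.01,-0.31,0,50],
    [0,-0.01,-0.31,0,50],
    [0,-0.01,-0.31,0,10],
    [0,-0.01,-0.31,0,10],
    [0,-0.01,-0.31,0,10],
    [0,-0.01,-0.31,0,10],
  ],
)

```text
t: 5.7
eef_pos: [0.5158, -0.189, 0.1218]
eef_rot: [0.148, 3.137, 0.001]
contact_force: [0.7, -0.3, 0.4]
opening: 0.168
finger_force: 35.0
```

Call:
carry_out(
  increments=[
    [0,0,0,0,10],
    [0,0,0,0,10],
    [0,0,0,0,10],
    [0,0,0,0,10],
    [0,0,0,0,10],
    [0,0,0,0,10],
    [0,0,0,0,10],
    [0,0,0,0,10],
  ],
)

```text
t: 6.7
eef_pos: [0.5158, -0.1891, 0.1217]
eef_rot: [0.147, 3.138, 0.001]
contact_force: [-0.6, 3.3, 5.9]
opening: 0.173
finger_force: 35.0
```

Call:
carry_out(
  increments=[
    [0,0,0.008,0,10],
    [0.002,0.02,0.008,0,10],
    [0.004,0.04,0.008,0,10],
    [0.006,0.06,0.008,0,10],
    [0.008,0.08,0.008,0,10],
    [0.008,0.08,0.008,0,10],
    [0.008,0.08,0.008,0,10],
    [0.008,0.08,0.008,0,10],
  ],
)

```text
t: 7.7
eef_pos: [0.5161, -0.1798, 0.122]
eef_rot: [-0.148, -3.137, -0.001]
contact_force: [0.0, -0.1, -7.9]
opening: 0.17
finger_force: 35.0
```

Run:
```python
from h import *
c=vision.read_camera("wrist");print({k:(np.array(c[k]).tolist()) for k in("mtx","k1","R","t")},state()["contact_force"],state()["eef_pos"])
save(c,"wrist3.png")
im=cv2.imread("pics/wrist3.png")[90:270,110:430]
cv2.imwrite("pics/w3c.png",cv2.resize(im,None,fx=2.5,fy=2.5,interpolation=cv2.INTER_CUBIC))
import pickle;pickle.dump(c,open("w3.pkl","wb"))
```

```text
{'mtx': [[318.8016901797175, 0.0, 278.21994333340297], [0.0, 318.8016901797175, 211.18487220603862], [0.0, 0.0, 1.0]], 'k1': -0.07527786974352153, 'R': [[0.09466805667824676, 0.9955088565029002, 0.000275080088396649], [0.9645970578016998, -0.09179681141641223, 0.24723644855499444], [0.2461513256618193, -0.023140052680805386, -0.9689551397442823]], 't': [0.1305425653719876, -0.5188882387137961, 0.1638197708540057]} [-0.57024325  0.48563959 -6.71455432] [ 0.51613615 -0.17988214  0.12202899]
```

View pics/w3c.png

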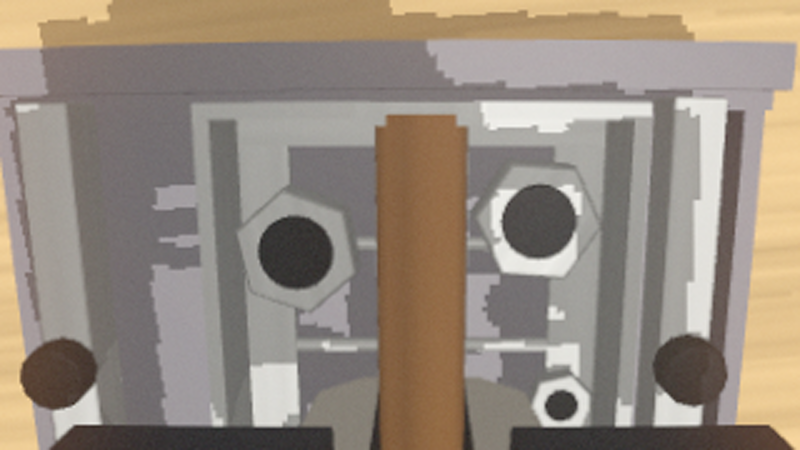

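Run:
```python
from h import *
import pickle
c=pickle.load(open("w3.pkl","rb"));a=np.radians(5.5);y=np.array([np.sin(a),np.cos(a)]);x=np.array([np.cos(a),-np.sin(a)])
T=np.array([.51614,-.17988])
for n,u,v,z in[("Lout",15,105,.08),("Lin",68,105,.08),("sL",192,104,.094),("sR",654,104,.094),("Rin",672,110,.08),("Rout",727,110,.08),("Lin2",95,300,.08),("sL2",205,300,.094),("sR2",635,300,.094),("Rin2",655,300,.08)]:
    P=onz((110+u/2.5,90+v/2.5),c,z)[:2]-T;print(n,P@x,P@y)
```

```text
Lout -0.06839119393790098 -0.10514282350491204
Lin -0.068143449846898 -0.09100398410877156
sL -0.06801746469567878 -0.054696127265484694
sR -0.06816018455529126 0.0550052776875761
Rin -0.0666896601113601 0.06378413016042508
Rout -0.06689391497569701 0.0781200113960204
Lin2 -0.01648997466272195 -0.08867413883340695
sL2 -0.02003848502472454 -0.0544932536987677
sR2 -0.020158696451835767 0.05345828957740205
Rin2 -0.016653499559597718 0.06282728049874033
```

The stop gaps come out at 8.8 mm on the left (+y) and about 36 mm on the right; the 14 mm and 110 mm widths check out.

Call:
carry_out(
  increments=[
    [0.001,0.01,-0.004,0,10],
    [0.002,0.02,-0.004,0,10],
    [0.003,0.03,-0.004,0,10],
    [0.004,0.04,-0.004,0,10],
    [0.005,0.05,-0.004,0,10],
    [0.006,0.06,-0.004,0,10],
    [0.006,0.06,-0.004,0,10],
    [0.006,0.06,-0.004,0,10],
  ],
)

```text
t: 8.75
eef_pos: [0.5173, -0.1729, 0.1219]
eef_rot: [-0.148, -3.138, 0.0]
contact_force: [-0.7, 0.2, -6.0]
opening: 0.172
finger_force: 35.0
```

Call:
carry_out(
  increments=[
    [0,0.002,0,0,10],
    [0,0.004,0,0,10],
    [0,0.006,0,0,10],
    [0.001,0.008,0,0,10],
    [0.001,0.01,0,0,10],
    [0.001,0.01,0,0,10],
    [0.001,0.01,0,0,10],
    [0.001,0.01,0,0,10],
  ],
)

```text
t: 9.75
eef_pos: [0.5174, -0.1716, 0.1219]
eef_rot: [-0.148, -3.138, 0.0]
contact_force: [0.1, 0.4, -7.2]
opening: 0.168
finger_force: 35.0
```

Call:
carry_out(
  increments=[
    [0,0.002,-0.002,0,10],
    [0,0.004,-0.003,0,10],
    [0,0.006,-0.003,0,10],
    [0.001,0.008,-0.003,0,10],
    [0.001,0.009,-0.003,0,10],
    [0.001,0.009,-0.003,0,10],
    [0.001,0.009,-0.003,0,10],
    [0.001,0.009,-0.003,0,10],
  ],
)

```text
t: 10.75
eef_pos: [0.5177, -0.1707, 0.1218]
eef_rot: [0.148, 3.138, -0.001]
contact_force: [-0.2, -1.6, -2.6]
opening: 0.172
finger_force: 35.0
```

Call:
carry_out(
  increments=[
    [0,0.001,0,0,10],
    [0,0.002,0,0,10],
    [0,0.003,0,0,10],
    [0,0.004,0,0,10],
    [0.001,0.006,0,0,10],
    [0.001,0.006,0,0,10],
    [0.001,0.006,0,0,10],
    [0.001,0.006,0,0,10],
  ],
)

```text
t: 11.75
eef_pos: [0.5178, -0.17, 0.1217]
eef_rot: [0.148, 3.138, -0.001]
contact_force: [0.2, -2.0, -0.5]
opening: 0.171
finger_force: 35.0
```

Call:
carry_out(
  increments=[
    [0,0.001,0.001,0,10],
    [0,0.002,0.001,0,10],
    [0,0.004,0.001,0,10],
    [0,0.006,0.001,0,10],
    [0.001,0.007,0.001,0,10],
    [0.001,0.008,0.001,0,10],
    [0.001,0.008,0.001,0,10],
    [0.001,0.008,0.001,0,10],
  ],
)

```text
t: 12.75
eef_pos: [0.518, -0.1696, 0.1218]
eef_rot: [0.148, 3.137, -0.002]
contact_force: [1.2, -4.9, -1.1]
opening: 0.169
finger_force: 35.0
```

Call:
carry_out(
  increments=[
    [0,0.001,0,0,10],
    [0,0.002,0,0,10],
    [0,0.003,0,0,10],
    [0,0.003,0,0,10],
    [0,0.003,0,0,10],
    [0,0.003,0,0,10],
    [0,0.003,0,0,10],
    [0,0.003,0,0,10],
  ],
)

```text
t: 13.75
eef_pos: [0.518, -0.1695, 0.1218]
eef_rot: [0.148, 3.137, -0.002]
contact_force: [-0.4, -4.9, -0.5]
opening: 0.168
finger_force: 35.0
```

Left stop felt: the motion ended at TCP y ≈ -0.1695 with about 5 N. Now to the right.

Call:
carry_out(
  increments=[
    [-0.005,-0.05,0.002,0,10],
    [-0.01,-0.1,0.002,0,10],
    [-0.015,-0.15,0.002,0,10],
    [-0.02,-0.2,0.002,0,10],
    [-0.025,-0.25,0.002,0,10],
    [-0.029,-0.29,0.002,0,10],
    [-0.031,-0.31,0.002,0,10],
    [-0.031,-0.31,0.002,0,10],
  ],
)

```text
t: 14.75
eef_pos: [0.5137, -0.2065, 0.1218]
eef_rot: [-0.149, -3.138, 0.001]
contact_force: [-0.0, -0.8, -1.3]
opening: 0.166
finger_force: 35.0
```

Run:
```python
from h import *
c=vision.read_camera("wrist");print(state()["contact_force"],state()["eef_pos"])
save(c,"wrist4.png")
im=cv2.imread("pics/wrist4.png")[90:270,110:430]
cv2.imwrite("pics/w4c.png",cv2.resize(im,None,fx=2.5,fy=2.5,interpolation=cv2.INTER_CUBIC))
import pickle;pickle.dump(c,open("w4.pkl","wb"))
```

```text
[ 0.20169842 -0.7524672  -1.65970444] [ 0.51366162 -0.20645151  0.12175353]
```

View pics/w4c.png

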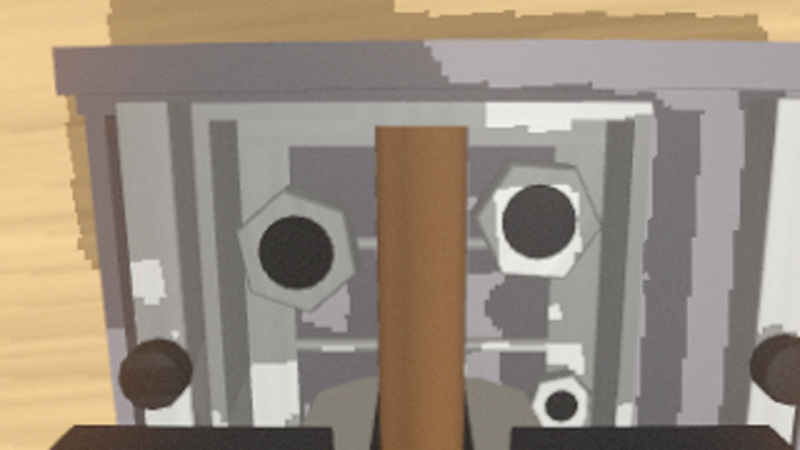

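The right stop's inner edge is at crop column 168 and the sieve rim at 192, which leaves about 9 mm.

Call:
carry_out(
  increments=[
    [-0.001,-0.01,0,0,10],
    [-0.002,-0.02,0,0,10],
    [-0.003,-0.03,0,0,10],
    [-0.004,-0.04,0,0,10],
    [-0.005,-0.05,0,0,10],
    [-0.006,-0.06,0,0,10],
    [-0.006,-0.06,0,0,10],
    [-0.006,-0.06,0,0,10],
  ],
)

```text
t: 15.8
eef_pos: [0.5131, -0.2133, 0.1218]
eef_rot: [-0.148, -3.138, 0.001]
contact_force: [0.6, 0.8, -4.4]
opening: 0.171
finger_force: 35.0
```

Call:
carry_out(
  increments=[
    [0,-0.001,0,0,10],
    [0,-0.003,0,0,10],
    [0,-0.005,0,0,10],
    [-0.001,-0.007,0,0,10],
    [-0.001,-0.008,0,0,10],
    [-0.001,-0.008,0,0,10],
    [-0.001,-0.008,0,0,10],
    [-0.001,-0.008,0,0,10],
  ],
)

```text
t: 16.8
eef_pos: [0.513, -0.2139, 0.1218]
eef_rot: [-0.148, -3.138, 0.0]
contact_force: [-0.5, 0.8, -6.8]
opening: 0.169
finger_force: 35.0
```

Call:
carry_out(
  increments=[
    [0,-0.001,0,0,10],
    [0,-0.003,0,0,10],
    [0,-0.005,0,0,10],
    [-0.001,-0.007,0,0,10],
    [-0.001,-0.008,0,0,10],
    [-0.001,-0.008,0,0,10],
    [-0.001,-0.008,0,0,10],
    [-0.001,-0.008,0,0,10],
  ],
)

```text
t: 17.8
eef_pos: [0.5131, -0.2148, 0.1219]
eef_rot: [0.148, 3.138, -0.0]
contact_force: [1.0, 0.5, -5.8]
opening: 0.17
finger_force: 35.0
```

Call:
carry_out(
  increments=[
    [0,-0.001,-0.002,0,10],
    [0,-0.002,-0.002,0,10],
    [0,-0.003,-0.002,0,10],
    [-0.001,-0.005,-0.002,0,10],
    [-0.001,-0.006,-0.002,0,10],
    [-0.001,-0.006,-0.002,0,10],
    [-0.001,-0.006,-0.002,0,10],
    [-0.001,-0.006,-0.002,0,10],
  ],
)

```text
t: 18.8
eef_pos: [0.5131, -0.2155, 0.1218]
eef_rot: [0.148, 3.138, -0.0]
contact_force: [0.6, 0.9, -5.1]
opening: 0.166
finger_force: 35.0
```

Call:
carry_out(
  increments=[
    [0,-0.001,0,0,10],
    [0,-0.003,0,0,10],
    [0,-0.005,0,0,10],
    [-0.001,-0.007,0,0,10],
    [-0.001,-0.008,0,0,10],
    [-0.001,-0.008,0,0,10],
    [-0.001,-0.008,0,0,10],
    [-0.001,-0.008,0,0,10],
  ],
)

```text
t: 19.8
eef_pos: [0.5129, -0.216, 0.1218]
eef_rot: [0.147, 3.138, 0.001]
contact_force: [-0.3, 3.6, -1.6]
opening: 0.17
finger_force: 35.0
```

```bash
python3 -c "
from station import state
s=state();print(s['contact_force'],s['eef_pos'])"
```

```text
[-0.27368501  3.57164953 -1.61069642] [ 0.51289799 -0.21595299  0.12180369]
```

Call:
carry_out(
  increments=[
    [0,-0.001,0,0,10],
    [0,-0.002,0,0,10],
    [0,-0.003,0,0,10],
    [0,-0.004,0,0,10],
    [0,-0.005,0,0,10],
    [0,-0.005,0,0,10],
    [0,-0.005,0,0,10],
    [0,-0.005,0,0,10],
  ],
)

```text
t: 20.8
eef_pos: [0.5128, -0.2161, 0.1218]
eef_rot: [-0.147, -3.138, -0.002]
contact_force: [-2.3, 6.0, -0.1]
opening: 0.17
finger_force: 35.0
```

Right stop felt at TCP y ≈ -0.2161 with 6 N, so travel is about 46.6 mm. I start the shake with margin on both sides.

Call:
carry_out(
  increments=[
    [0.014,0.14,0.003,0,10],
    [0.034,0.34,0.003,0,10],
    [0.006,0.06,0.003,0,10],
    [0.034,0.34,0.003,0,10],
    [0.006,0.06,0.003,0,10],
    [0.034,0.34,0.003,0,10],
    [0.006,0.06,0.003,0,10],
    [0.034,0.34,0.003,0,10],
  ],
)

```text
t: 21.8
eef_pos: [0.5168, -0.1859, 0.1216]
eef_rot: [0.167, 3.135, -0.015]
contact_force: [1.7, -1.4, -6.0]
opening: 0.168
finger_force: 35.0
```

```bash
python3 -c "
from station import state
s=state();print(s['t'],s['contact_force'],s['eef_pos'],s['joint_vel'],s['opening'])"
```

```text
21.8 [ 1.71161708 -1.43312165 -5.95736341] [ 0.51678945 -0.18589163  0.12159651] [-0.53209953 -0.09922851 -0.0780851   0.22500278 -0.09360825 -0.11404514
 -0.50483068] 0.1676277445709733
```

Run:
```python
from h import *
for i in range(4):
    c=vision.read_camera("wrist");s=state();print(round(s['t'],3),s['contact_force'].round(1) if hasattr(s['contact_force'],'round') else s['contact_force'],s['eef_pos'])
save(c,"wrist5.png")
```

```text
21.85 [ 0.1  7.1 -5.9] [ 0.51785496 -0.1736365   0.12182752]
21.9 [ 0.9  2.5 -6.5] [ 0.51760824 -0.17242674  0.12173601]
21.95 [ 1.4  0.2 -5.6] [ 0.51741429 -0.17398258  0.12168545]
22.0 [ 0.9 -0.5 -6.2] [ 0.51726923 -0.17554817  0.12165753]
```

View pics/wrist5.png

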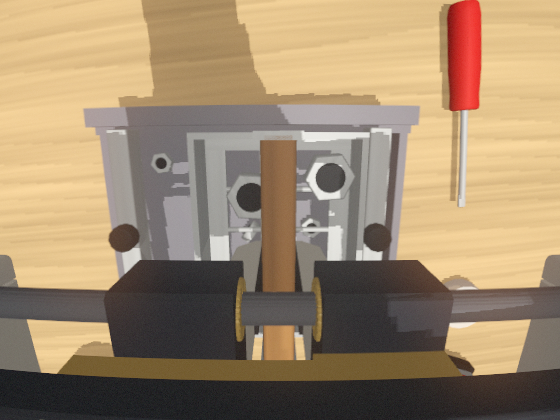

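One small nut already lies in the box at (161,163). Overshoot is about 4 mm, so the ±17 mm strokes stay clear of the stops; I continue.

Call:
carry_out(
  increments=[
    [-0.028,-0.28,0,0,10],
    [0,0,0,0,10],
    [-0.028,-0.28,0,0,10],
    [0,0,0,0,10],
    [-0.028,-0.28,0,0,10],
    [0,0,0,0,10],
    [-0.028,-0.28,0,0,10],
    [0,0,0,0,10],
  ],
)

```text
t: 23.0
eef_pos: [0.516, -0.1866, 0.1217]
eef_rot: [0.168, 3.136, -0.015]
contact_force: [1.2, -0.8, -6.1]
opening: 0.166
finger_force: 35.0
```

Call:
carry_out(
  increments=[
    [-0.028,-0.28,0,0,10],
    [0,0,0,0,10],
    [-0.028,-0.28,0,0,10],
    [0,0,0,0,10],
    [-0.028,-0.28,0,0,10],
    [0,0,0,0,10],
    [-0.028,-0.28,0,0,10],
    [0,0,0,0,10],
  ],
)

```text
t: 24.0
eef_pos: [0.5155, -0.1872, 0.1218]
eef_rot: [-0.168, -3.137, 0.017]
contact_force: [0.2, -2.0, -4.7]
opening: 0.166
finger_force: 35.0
```

Call:
carry_out(
  increments=[
    [-0.028,-0.28,0,0,10],
    [0,0,0,0,10],
    [-0.028,-0.28,0,0,10],
    [0,0,0,0,10],
    [-0.028,-0.28,0,0,10],
    [0,0,0,0,10],
    [-0.028,-0.28,0,0,10],
    [-0.014,-0.14,0,0,10],
  ],
)

```text
t: 25.0
eef_pos: [0.5139, -0.2009, 0.1217]
eef_rot: [-0.163, -3.137, 0.012]
contact_force: [-0.1, -1.5, -5.3]
opening: 0.169
finger_force: 35.0
```

```bash
cat > look.py <<'E'
from h import *
import sys
for i in range(4): w=vision.read_camera("wrist")
s=state();T=np.array(s["eef_pos"]);print(s["t"],s["contact_force"],T)
a=np.radians(5.5);B=np.array([[np.cos(a),-np.sin(a)],[np.sin(a),np.cos(a)]])
C={"wrist":w,"side":vision.read_camera("side"),"scene":vision.read_camera("scene")}
for n,c in C.items():
    save(c,n+sys.argv[1]+".png")
    for q in("small0_mid","large0_mid"):
        for r in vision.pinpoint(q,c):
            p=r["location"];print(n,q,np.round(p),r["confidence"],"inSieve",(B@(onz(p,c,.07)[:2]-T[:2])).round(3),"onFloor",(B@(onz(p,c,.009)[:2]-[.516,-.193])).round(3))
k=cv2.imread("pics/wrist%s.png"%sys.argv[1])[90:290,100:430];d=cv2.imread("pics/side%s.png"%sys.argv[1])[220:380,160:320]
k=cv2.resize(k,(495,300),interpolation=2);d=cv2.resize(d,(300,300),interpolation=2)
cv2.imwrite("pics/m%s.png"%sys.argv[1],np.hstack([k,d]))
E
python3 look.py 6
```

```text
25.2 [-0.26780699  0.57364795 -6.09151565] [ 0.51470158 -0.19318846  0.12164914]
wrist small0_mid [185. 161.] 0.84 inSieve [-0.048 -0.063] onFloor [-0.044 -0.081]
wrist large0_mid [312. 163.] 0.66 inSieve [-0.047  0.023] onFloor [-0.042  0.029]
side large0_mid [218. 280.] 0.48 inSieve [-0.044  0.019] onFloor [-0.048  0.072]
scene large0_mid [206. 218.] 0.57 inSieve [-0.051  0.018] onFloor [-0.151  0.024]
```

View pics/m6.png

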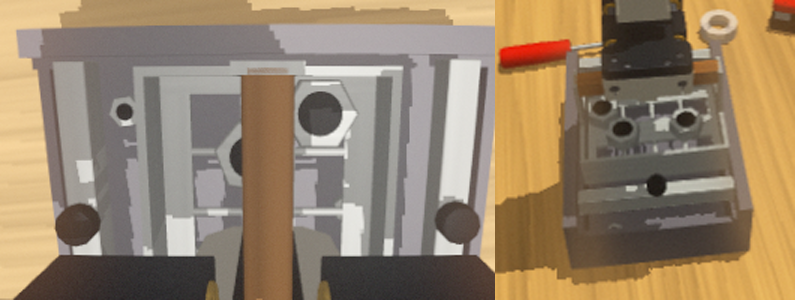

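Small nut visible only in the box at left, and none seen in the sieve, though parts are hidden. I shake more.

Call:
carry_out(
  increments=[
    [0.014,0.14,0,0,10],
    [-0.014,-0.14,0,0,10],
    [0.014,0.14,0,0,10],
    [-0.014,-0.14,0,0,10],
    [0.014,0.14,0,0,10],
    [-0.014,-0.14,0,0,10],
    [0.014,0.14,0,0,10],
    [-0.014,-0.14,0,0,10],
  ],
)

```text
t: 26.6
eef_pos: [0.5148, -0.1991, 0.1227]
eef_rot: [-0.128, -3.138, -0.014]
contact_force: [-1.0, 2.1, -4.9]
opening: 0.166
finger_force: 35.0
```

Call:
carry_out(
  increments=[
    [0.028,0.28,0,0,10],
    [0,0,0,0,10],
    [0.028,0.28,0,0,10],
    [0,0,0,0,10],
    [0.028,0.28,0,0,10],
    [0,0,0,0,10],
    [0.028,0.28,0,0,10],
    [0,0,0,0,10],
  ],
)

```text
t: 27.6
eef_pos: [0.5143, -0.1985, 0.1228]
eef_rot: [-0.128, -3.137, -0.016]
contact_force: [-2.9, 4.0, -1.9]
opening: 0.164
finger_force: 35.0
```

Call:
carry_out(
  increments=[
    [0.028,0.28,0,0,10],
    [0,0,0,0,10],
    [0.028,0.28,0,0,10],
    [0,0,0,0,10],
    [0.028,0.28,0,0,10],
    [0,0,0,0,10],
    [0.028,0.28,0,0,10],
    [0,0,0,0,10],
  ],
)

```text
t: 28.6
eef_pos: [0.5137, -0.1984, 0.1229]
eef_rot: [-0.128, -3.136, -0.016]
contact_force: [-4.6, 5.8, -1.7]
opening: 0.17
finger_force: 35.0
```

Call:
carry_out(
  increments=[
    [0.028,0.28,0,0,10],
    [0,0,0,0,10],
    [0.028,0.28,0,0,10],
    [0,0,0,0,10],
    [0.028,0.28,0,0,10],
    [0,0,0,0,10],
    [0.014,0.14,0,0,10],
    [0.014,0.14,0,0,10],
  ],
)

```text
t: 29.6
eef_pos: [0.5143, -0.1911, 0.1222]
eef_rot: [-0.145, -3.136, -0.001]
contact_force: [-3.7, -0.3, -1.6]
opening: 0.168
finger_force: 35.0
```

```bash
python3 look.py 7
```

```text
29.8 [-4.20613597  1.6703045   0.10200105] [ 0.51428569 -0.19132846  0.12212262]
wrist small0_mid [185. 162.] 0.56 inSieve [-0.047 -0.064] onFloor [-0.043 -0.081]
wrist large0_mid [325. 169.] 0.82 inSieve [-0.043  0.032] onFloor [-0.038  0.042]
side large0_mid [217. 276.] 0.61 inSieve [-0.045  0.028] onFloor [-0.051  0.083]
scene large0_mid [208. 222.] 0.59 inSieve [-0.031  0.021] onFloor [-0.13   0.029]
```

Run:
```python
import cv2,numpy as np
w,s,d=[cv2.imread(f"pics/{n}7.png") for n in("wrist","scene","side")]
A=cv2.resize(w[90:290,100:430],(495,300),interpolation=2);B=cv2.resize(d[220:380,160:320],(300,300),interpolation=2);D=cv2.resize(s[180:270,150:270],(400,300),interpolation=2)
out=np.zeros((600,800,3),np.uint8);out[:300,:495]=A;out[:300,495:795]=B;out[300:,:400]=D
D2=cv2.resize(d[245:315,190:300],(400,255),interpolation=2);out[300:555,400:]=D2
cv2.imwrite("pics/mm7.png",out)
```

```text
(no output)
```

View pics/mm7.png

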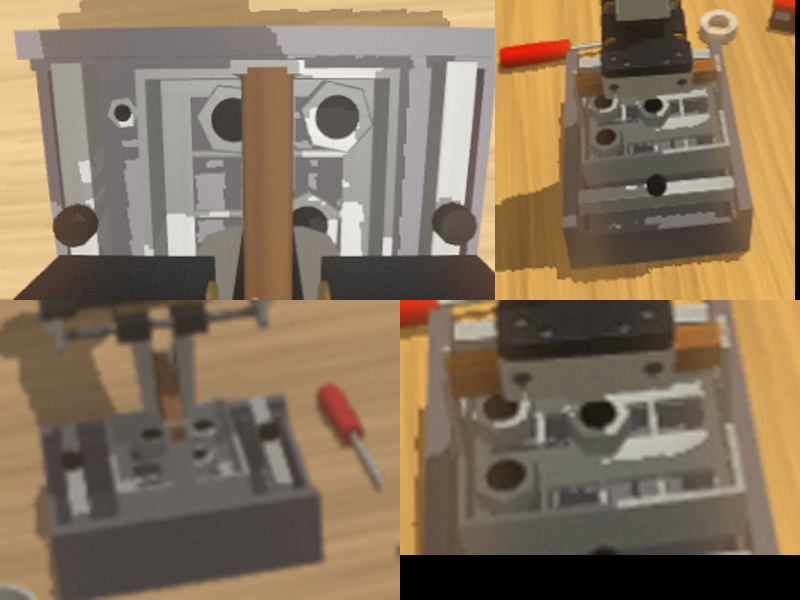

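Run:
```python
from h import *
w=vision.read_camera("wrist");s=vision.read_camera("scene");T=np.array(state()["eef_pos"])
a=np.radians(5.5);B=np.array([[np.cos(a),-np.sin(a)],[np.sin(a),np.cos(a)]])
def proj(X,c):
    v=np.array(c["R"])@X+c["t"];u=v[:2]/v[2];u=u*(1+c["k1"]*(u@u));K=np.array(c["mtx"]);return u*[K[0,0],K[1,1]]+K[:2,2]
for m in[(232,118),(337,115),(310,220)]:
    X=onz((100+m[0]/1.5,90+m[1]/1.5),w,.08);p=proj(X,s);print((B@(X-T)[:2]).round(3),p.round(1),"mosaic",((p-[150,180])/.3+[0,300]).round())
X=onz((150+203*.3,180+155*.3),s,.075);print("spot",(B@(X-T)[:2]).round(3),X.round(3))
```

```text
[-0.044 -0.016] [195.  218.3] mosaic [150. 428.]
[-0.046  0.03 ] [210.2 215.9] mosaic [201. 420.]
[0.002 0.019] [208.8 224.8] mosaic [196. 449.]
spot [0.005 0.024] [ 0.522 -0.167  0.075]
```

The three large nuts account for every nut seen in the sieve. I do a final shake with x eased, since the lip is bearing lightly.

Call:
carry_out(
  increments=[
    [0.008,0.14,0.002,0,10],
    [-0.02,-0.14,0.002,0,10],
    [0.008,0.14,0.002,0,10],
    [-0.02,-0.14,0.002,0,10],
    [0.008,0.14,0.002,0,10],
    [-0.02,-0.14,0.002,0,10],
    [0.008,0.14,0.002,0,10],
    [-0.02,-0.14,0.002,0,10],
  ],
)

```text
t: 31.3
eef_pos: [0.5126, -0.1998, 0.1227]
eef_rot: [-0.132, -3.135, -0.016]
contact_force: [-2.7, 3.8, -5.7]
opening: 0.168
finger_force: 35.1
```

Call:
carry_out(
  increments=[
    [0.028,0.28,0,0,10],
    [0,0,0,0,10],
    [0.028,0.28,0,0,10],
    [0,0,0,0,10],
    [0.028,0.28,0,0,10],
    [0,0,0,0,10],
    [0.014,0.14,0,0,10],
    [0.014,0.14,0,0,10],
  ],
)

```text
t: 32.3
eef_pos: [0.5133, -0.1937, 0.1222]
eef_rot: [-0.149, -3.136, 0.002]
contact_force: [-4.7, -1.5, -1.5]
opening: 0.168
finger_force: 35.0
```

```bash
python3 look.py 8
python3 - <<'E'
from h import *
for n in("scene","side"):
    c=vision.read_camera(n)
    r=vision.silhouettes("cork_mat",c)
    m=r[0]["region"];cs=max(cv2.findContours(m.astype(np.uint8),0,1)[0],key=cv2.contourArea)[:,0]
    print(n,r[0]["confidence"],cv2.minAreaRect(np.array([onz(p,c,.006)[:2] for p in cs],np.float32)))
E
```

```text
32.5 [-4.58023258 -1.17599839 -1.15266867] [ 0.51330358 -0.19374056  0.12214258]
wrist small0_mid [188. 164.] 0.56 inSieve [-0.046 -0.062] onFloor [-0.043 -0.081]
wrist large0_mid [316. 168.] 0.81 inSieve [-0.043  0.025] onFloor [-0.039  0.032]
side large0_mid [218. 281.] 0.73 inSieve [-0.043  0.017] onFloor [-0.049  0.068]
scene large0_mid [206. 219.] 0.61 inSieve [-0.045  0.018] onFloor [-0.146  0.023]
scene 0.81 ((0.5582950711250305, 0.2187943309545517), (0.2387838512659073, 0.2026444971561432), 5.214927673339844)
side 0.67 ((0.4733831286430359, 0.2051461786031723), (0.05956069752573967, 0.19821563363075256), 5.260831356048584)
```

Call:
carry_out(
  increments=[
    [-0.006,0,0.01,0,10],
    [-0.006,0,0.04,0,10],
    [-0.006,0,0.09,0,10],
    [-0.006,0,0.17,0,10],
    [-0.006,0,0.27,0,10],
    [-0.006,0,0.37,0,10],
    [-0.006,0,0.46,0,10],
    [-0.006,0,0.5,0,10],
  ],
)

```text
t: 34.1
eef_pos: [0.5143, -0.1932, 0.1834]
eef_rot: [0.148, 3.136, -0.001]
contact_force: [0.4, 0.1, -6.9]
opening: 0.168
finger_force: 35.0
```

Call:
carry_out(
  increments=[
    [0,0.02,0.06,0,10],
    [0.01,0.08,0.12,0,10],
    [0.02,0.18,0.16,0,10],
    [0.03,0.31,0.18,0,10],
    [0.05,0.46,0.18,0.02,10],
    [0.07,0.61,0.18,0.04,10],
    [0.09,0.77,0.18,0.06,10],
    [0.11,0.93,0.18,0.08,10],
  ],
)

```text
t: 35.1
eef_pos: [0.5271, -0.0799, 0.2038]
eef_rot: [-0.013, -3.141, -0.0]
contact_force: [1.3, 0.3, -5.5]
opening: 0.167
finger_force: 35.0
```

Run:
```python
from h import *
s=state();print(s["t"],s["eef_pos"],s["contact_force"],s["qpos"])
a=np.radians(5.5);B=np.array([[np.cos(a),-np.sin(a)],[np.sin(a),np.cos(a)]])
for n in("scene","side","wrist"):
    c=vision.read_camera(n);save(c,n+"9.png")
    for r in vision.pinpoint("small0_mid",c):print(n,np.round(r["location"]),r["confidence"],"onFloor",(B@(onz(r["location"],c,.009)[:2]-[.516,-.193])).round(3))
    r=vision.silhouettes("cork_mat",c)
    if r:
        m=r[0]["region"];cs=max(cv2.findContours(m.astype(np.uint8),0,1)[0],key=cv2.contourArea)[:,0]
        print(n,r[0]["confidence"],cv2.minAreaRect(np.array([onz(p,c,.006)[:2] for p in cs],np.float32)))
A=cv2.imread("pics/side9.png")[230:370,170:330];D=cv2.imread("pics/scene9.png")[195:275,150:260]
W=cv2.imread("pics/wrist9.png")
out=np.zeros((600,800,3),np.uint8);out[:300,:343]=cv2.resize(A,(343,300),interpolation=2);out[:300,343:755]=cv2.resize(D,(412,300),interpolation=2)
out[300:,:400]=cv2.resize(W,(400,300));out[300:,400:]=cv2.resize(cv2.imread("pics/side9.png"),(400,300))
cv2.imwrite("pics/mm9.png",out)
```

```text
35.1 [ 0.52708461 -0.0798788   0.20377799] [ 1.31942165  0.26866939 -5.49632692] [ 0.37873645  0.47549566 -0.39929748  1.77466777  0.22265702  0.93613701
  1.44858632]
scene [280. 253.] 0.72 onFloor [0.094 0.211]
scene 0.6 ((0.5583273768424988, 0.21893136203289032), (0.23795750737190247, 0.20232316851615906), 5.438634395599365)
side 0.91 ((0.4861975312232971, 0.20960235595703125), (0.08583731949329376, 0.20105722546577454), 4.8200154304504395)
wrist [110. 139.] 0.57 onFloor [-0.045 -0.085]
wrist 0.88 ((0.5544415712356567, 0.19582663476467133), (0.22264869511127472, 0.1603335738182068), 5.837009906768799)
```

View pics/mm9.png

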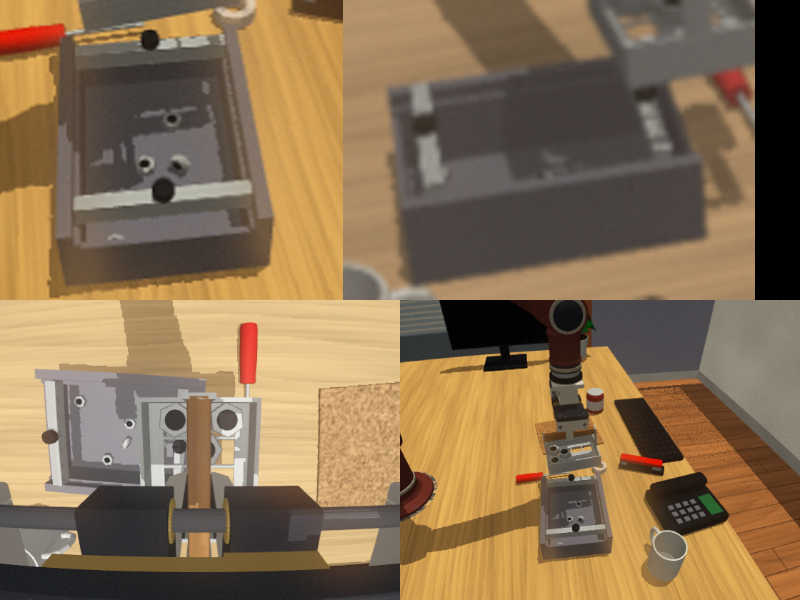

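Run:
```python
from h import *
a=np.radians(5.5);B=np.array([[np.cos(a),-np.sin(a)],[np.sin(a),np.cos(a)]])
w=vision.read_camera("wrist");s=vision.read_camera("side");O=[.516,-.193]
f=lambda p,c:(1000*B@(onz(p,c,.011)[:2]-O)).round()
for p in[(80,401),(130,425),(126,442),(108,460)]:print("wrist",f((p[0]*1.4,(p[1]-300)*1.4),w))
for p in[(172,118),(147,163),(178,165),(115,237)]:print("side",f((170+p[0]/2.144,230+p[1]/2.143),s))
```

```text
wrist [-42. -81.]
wrist [-10.  -0.]
wrist [18. -6.]
wrist [ 51. -37.]
side [18. 49.]
side [-9. -2.]
side [19. -7.]
side [-40. -77.]
```

All five small nuts are in the box: the box-frame positions from the two views give five distinct spots. On to the mat, whose centre is about (0.557, 0.215).

Call:
carry_out(
  increments=[
    [0.01,0.08,0,0.01,10],
    [0.02,0.2,0,0.02,10],
    [0.04,0.34,0,0.03,10],
    [0.05,0.48,0,0.05,10],
    [0.06,0.62,0,0.06,10],
    [0.07,0.76,0,0.07,10],
    [0.09,0.88,0,0.08,10],
    [0.1,1,0,0.1,10],
  ],
)

```text
t: 36.65
eef_pos: [0.5392, 0.0394, 0.2039]
eef_rot: [-0.15, 3.138, -0.0]
contact_force: [-0.1, -0.3, -6.8]
opening: 0.171
finger_force: 35.0
```

Call:
carry_out(
  increments=[
    [0.01,0.14,0,0,10],
    [0.02,0.28,0,0,10],
    [0.04,0.42,0,0,10],
    [0.05,0.56,0,0,10],
    [0.07,0.7,0,0,10],
    [0.08,0.83,0,0,10],
    [0.09,0.93,0,0,10],
    [0.1,1,0,0,10],
  ],
)

```text
t: 37.65
eef_pos: [0.5509, 0.1594, 0.2038]
eef_rot: [0.149, -3.138, 0.0]
contact_force: [-0.3, -0.1, -5.9]
opening: 0.165
finger_force: 35.0
```

Call:
carry_out(
  increments=[
    [0.02,0.1,0,0,10],
    [0.03,0.22,0,0,10],
    [0.04,0.34,-0.05,0,10],
    [0.05,0.42,-0.15,0,10],
    [0.05,0.46,-0.3,0,10],
    [0.05,0.47,-0.45,0,10],
    [0.05,0.47,-0.57,0,10],
    [0.05,0.47,-0.6,0,10],
  ],
)

```text
t: 38.65
eef_pos: [0.5561, 0.2139, 0.13]
eef_rot: [0.147, -3.135, 0.003]
contact_force: [-0.0, -0.4, -4.9]
opening: 0.171
finger_force: 35.0
```

Run:
```python
from h import *
for i in range(3):
    pass
for n in("scene","side","wrist"):
    c=vision.read_camera(n);save(c,n+"10.png")
    r=vision.silhouettes("cork_mat",c)
    if r:
        m=r[0]["region"];P=np.array([onz(p[::-1],c,.006)[:2] for p in np.argwhere(m)[::5]])
        print(n,r[0]["confidence"],"x,y range",np.percentile(P,[.5,99.5],axis=0).round(3).tolist())
    print(n,pp("sieve_base",c),pp("mat_top",c))
    for z,q in((.006,"mat_top"),):
        r=pp(q,c)
        if r:print(onz(r[0],c,z))
s=state();print(s["t"],s["eef_pos"],s["eef_rot"],s["contact_force"])
for q in["sieve_base"]:
    r=pp(q,c)
    if r:print(onz(r[0],c,s["eef_pos"][2]-.062))
```

```text
scene 0.6 x,y range [[0.448, 0.115], [0.679, 0.326]]
scene ([337.1, 213.2], 0.66) ([336.0, 224.9], 0.84)
[0.54801345 0.22558114 0.006     ]
side 0.74 x,y range [[0.444, 0.108], [0.673, 0.305]]
side ([236.6, 164.9], 0.69) ([235.8, 184.7], 0.68)
[0.56036081 0.21914645 0.006     ]
wrist 0.55 x,y range [[0.437, 0.114], [0.612, 0.319]]
wrist None None
39.4 [0.55697145 0.21493851 0.13193061] [-1.48010047e-01  3.13809191e+00 -4.29976200e-05] [-0.42251177  0.14873006 -6.48520954]
```

Call:
carry_out(
  increments=[
    [0.01,0,-0.06,0,10],
    [0.02,0,-0.15,0,10],
    [0.02,0,-0.24,0,10],
    [0.02,0,-0.33,0,10],
    [0.02,0,-0.41,0,10],
    [0.02,0,-0.46,0,10],
    [0.02,0,-0.48,0,10],
    [0.02,0,-0.49,0,10],
  ],
)

```text
t: 40.45
eef_pos: [0.562, 0.2152, 0.075]
eef_rot: [-0.147, 3.132, 0.001]
contact_force: [3.9, -0.9, 4.4]
opening: 0.168
finger_force: 35.0
```

Call:
carry_out(
  increments=[
    [0,0,-0.005,0,10],
    [0,0,-0.01,0,10],
    [0,0,-0.015,0,10],
    [0,0,-0.02,0,10],
    [0,0,-0.025,0,10],
    [0,0,-0.03,0,10],
    [0,0,-0.035,0,10],
    [0,0,-0.035,0,10],
  ],
)

```text
t: 41.45
eef_pos: [0.5647, 0.2154, 0.0726]
eef_rot: [-0.145, 3.127, 0.003]
contact_force: [5.9, -2.8, 10.4]
opening: 0.172
finger_force: 35.0
```

Call:
carry_out(
  grip_force=8,
  increments=[
    [0,0,0,0,10],
    [0,0,0,0,10],
    [0,0,-0.003,0,10],
    [0,0,-0.006,0,10],
    [0,0,-0.01,0,10],
    [0,0,-0.014,0,10],
    [0,0,-0.017,0,10],
    [0,0,-0.017,0,10],
  ],
)

```text
t: 42.45
eef_pos: [0.5635, 0.2153, 0.0706]
eef_rot: [-0.146, 3.129, 0.002]
contact_force: [2.4, -2.6, 12.0]
opening: 0.17
finger_force: 8.0
```

Run:
```python
from h import *
from itertools import product
np.set_printoptions(precision=4,suppress=True)
s=state();print(s["t"],s["eef_pos"],s["contact_force"],s["ft_torque"])
cs=[vision.read_camera(n) for n in("scene","side")]
for q in("sieve_base","sieve_grip"):
    o=[(pp(q,c),c) for c in cs];print(q,o[0][0],o[1][0],tri([(a[0],c) for a,c in o if a]))
for c in cs:
    r=vision.boxes_of("sieve",c);print([ (x["extent"],x["confidence"]) for x in r[:1]])
```

```text
42.45 [0.5635 0.2153 0.0706] [ 2.4255 -2.5769 11.9711] [-0.5799 -0.6439 -0.0506]
sieve_base ([333.9, 228.3], 0.74) ([238.8, 183.7], 0.8) [0.5685 0.2095 0.0122]
sieve_grip ([339.4, 206.2], 0.95) ([235.2, 158.5], 0.93) [0.5635 0.2259 0.0852]
[([309.6, 192.9, 361.3, 243.1], 0.95)]
[([208.4, 154.5, 265.4, 202.1], 0.57)]
```

Call:
carry_out(
  grip_force=3,
  increments=[
    [0,0,0.005,0,10],
    [0,0,0.01,0,10],
    [0,0,0.01,0,10],
    [0,0,0.01,0,10],
    [0,0,0.01,0,20],
    [0,0,0.01,0,30],
    [0,0,0.01,0,50],
    [0,0,0.01,0,60],
  ],
)

```text
t: 43.85
eef_pos: [0.5588, 0.2151, 0.0677]
eef_rot: [0.149, -3.137, 0.0]
contact_force: [0.4, -0.7, 0.1]
opening: 0.491
finger_force: 0.0
```

Call:
carry_out(
  increments=[
    [0,0,0,0,60],
    [0,0,0,0,60],
    [0,0,0.1,0,60],
    [0,0,0.3,0,60],
    [0,0,0.5,0,60],
    [0,0,0.7,0,60],
    [0,0,0.85,0,60],
    [0,0,1,0,60],
  ],
)

```text
t: 44.85
eef_pos: [0.5595, 0.215, 0.1898]
eef_rot: [-0.148, 3.137, 0.001]
contact_force: [-0.0, 0.7, 0.4]
opening: 0.649
finger_force: 0.0
```

Run:
```python
from h import *
np.set_printoptions(precision=4,suppress=True)
s=state();print(s["t"],s["eef_pos"],s["contact_force"],s["opening"])
cs=[vision.read_camera(n) for n in("scene","side","wrist")]
for q in("sieve_base","sieve_grip","mat_top"):
    o=[(pp(q,c),c) for c in cs]
    print(q,[a and (a[1],onz(a[0],c,{"sieve_base":.006,"sieve_grip":.087,"mat_top":.006}[q])[:2].round(3)) for a,c in o])
for c in cs:
    for q in("large0_mid","small0_mid"):print(q,[(np.round(r["location"]),r["confidence"],onz(r["location"],c,.018)[:2].round(3)) for r in vision.pinpoint(q,c)])
```

```text
44.85 [0.5595 0.215  0.1898] [-0.0088  0.687   0.4363] 0.6486956821102948
sieve_base [(0.63, array([0.565, 0.226])), (0.97, array([0.567, 0.212])), (0.58, array([0.57 , 0.212]))]
sieve_grip [(0.82, array([0.571, 0.222])), (0.98, array([0.562, 0.205])), (0.68, array([0.567, 0.218]))]
mat_top [(0.75, array([0.569, 0.225])), (0.96, array([0.556, 0.213])), (0.88, array([0.557, 0.219]))]
large0_mid [(array([337., 216.]), 0.48, array([0.517, 0.243])), (array([149., 303.]), 0.37, array([ 0.724, -0.379]))]
small0_mid []
large0_mid [(array([216., 181.]), 0.67, array([0.506, 0.23 ]))]
small0_mid [(array([366., 367.]), 0.42, array([ 0.704, -0.374]))]
large0_mid []
small0_mid [(array([279., 217.]), 0.69, array([0.586, 0.219])), (array([281., 187.]), 0.23, array([0.553, 0.218]))]
```

Run:
```python
from h import *
c=vision.read_camera("wrist");p=c["pixels"]
print(p[217,262:300:3].tolist());print(pp("sieve_grip",c))
a=np.radians(5.5);B=np.array([[np.cos(a),-np.sin(a)],[np.sin(a),np.cos(a)]])
s=vision.read_camera("side")
for n in range(5):
    for r in vision.pinpoint("small%d_mid"%n,s)[:3]:print(n,np.round(r["location"]),r["confidence"],(1000*B@(onz(r["location"],s,.011)[:2]-[.516,-.193])).round())
print(vision.pinpoint("small0_mid",c))
```

```text
[[158, 122, 84], [133, 102, 74], [132, 127, 119], [160, 117, 79], [157, 115, 76], [167, 123, 81], [174, 128, 82], [178, 132, 85], [167, 121, 79], [199, 194, 186], [180, 142, 100], [172, 134, 96], [178, 140, 98]]
([279.4, 218.6], 0.93)
1 [234. 307.] 0.59 [-18.  -4.]
1 [257. 304.] 0.56 [27. -1.]
2 [254. 305.] 0.45 [21. -3.]
4 [248. 287.] 0.61 [13. 45.]
[]
```

```bash
python3 -c "
from station import order
print(order.close_job())"
```

```text
the job is handed in; nothing more can be done
None
```

The job is handed in at about 45 s: both stops were felt at about 5–6 N, all five small nuts are in the catch box, and the sieve with its three large nuts stands released within about 1 cm of the mat's centre. It had tilted in the grip and met the mat one edge first, with up to about 12 N at the wrist.

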